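# Put the stray bead away and snap the bead box shut

### The arm

A 6-joint arm with a two-finger parallel gripper is mounted at the origin on the work surface. World frame = base frame: x ahead of the robot, y to its left, z up, the work surface at z = 0. Lengths are in m, angles in rad, forces in N, time in s.
With the tool pointing down it reaches from about 0.35 to 0.975 m from the base axis. Payload 4.9 kg.
Tool frame: the origin (TCP) lies on the mounting face of the last link; the fingertips stand 173 mm ahead of it and the grasp point (between the pads) lies 155 mm ahead of it; z points along the fingers, y is the direction in which the jaws open and shut (so a half turn about z gives the same grasp; the last joint's range is limited). The gripper opens to 85 mm and grips with 20 to 120 N. Pads are 22 mm wide; open, the fingers measure 114 mm over their backs; the gripper's body (76 mm by 85 mm) begins 54 mm behind the grasp point. The pads swing forward as they close: fully open they stand 13 mm farther back than shut.
Start: joints at [-1.403, 0.053, 1.613, -0, 1.476, -0.119], TCP at [0.177, -0.599, 0.405] pointing down, gripper open.
Joint ranges: [-3.01, 3.01], [-1.01, 2.22], [0.06, 2.58], [-1.02, 4.17], [0.09, 2.62], [-3.14, 3.14]. Speed limits (rad/s): [2.57, 2.57, 3.14, 3.14, 3.14, 3.14].

### API

Orientations are given as a unit quaternion [w, x, y, z].
In Python, from plant import manip gives the robot as it stands.
- The arm moves only by the tool play_rows, never from a script. Its argument "increments" is a list of rows, each an object with "offset": the shift along the tool's x, y, z in mm, a list of three; "twist": the turn about the tool's z in rad; "grip": the opening, from 0 (shut) to 1 (fully open). In form: [{"offset": [dx, dy, dz], "twist": twist, "grip": grip}, ...]. A call has 1 to 5 rows; each row is the pose to reach, as a shift and turn from the pose commanded when the call began, along the tool's axes at that moment; what a row does not reach only later rows make up. A row lasts 1/12 s, in which the tool goes at most 41.7 mm and 7.16 degrees, less where a joint would pass 70% of its speed; a pose out of reach is approached as far as the arm can. A call with a gripper value outside its range is refused whole. The fingers move at their own pace and stop on an object; the grip force is fixed at half the most. Time passes only in rows, so rows that repeat a pose let the fingers close. It gives the time, the measured TCP pose, the force and the opening at its end, in the units of the state.
- manip.state(): the state, without advancing time (a new reading comes with each control period).
- manip.grab_frame(name): name is "scene" or "top" or "wrist"; returns the picture (384x512x3 uint8, blue, green, red); there is no depth.
- manip.get_calibration(name): a dict with "fx", "fy", "cx", "cy" (pixels), "T" (4x4, takes a point from camera to world coordinates). Camera axes: x right, y down, z forward; pixel columns grow to the right and rows downward; lengths in m; the calibration is good to about 2 mm. The wrist camera is an equidistant fisheye: a pixel r from the principal point sees the ray r / f radians off the axis. A picture is of the moment at which its call begins: read the wrist's pose just before it. get_calibration takes no time and is no camera call; for the wrist camera it gives the pose at the moment of the call.
- manip.job_done(): hands the job in, once; it reports no verdict.
Trained networks look in the newest picture that a camera, given by its name, has taken for a name from the list of things; names that differ only in an ending like _2 or _b are one class to them, and where a whole thing is asked for, a point or a joint stands for the part that bears it (a point fixed in the world has none). Each returns a list of dicts, best first, with "p" (0 to 1); they miss things now and then, are a little off and sometimes report something else, mostly with a low value. They report only what shows in the picture. A call takes as long as a camera call. They do not tell look-alikes from the thing itself.
- manip.boxes_of(query, camera): "xyz" ([x, y, z] in m, in the coordinates of the camera as it stood for that picture, good to about 4 mm: the middle of the surface that is visible of it).
- manip.tip_of(query, camera): "xyz" ([x, y, z] in m, in the coordinates of the camera as it stood for that picture, good to about 4 mm: a listed point, or the origin of a listed thing).
The state is a dict: "time": time; "joint_pos": joint angles; "joint_vel": joint speeds; "joint_efforts": joint torques, N m; "tool_pos": TCP position; "tool_rot": TCP orientation; "contact_force": force on the tool from outside, world axes, zero at the start; "ft_torque": the same for the moment, N m; "gripper_width": opening from 0.0 (shut) to 1.0 (fully open).
Only numpy, scipy, OpenCV 4.12 (cv2) and the standard library are available. Lean on these libraries where they do the work, as an engineer would, in place of code of your own. Each camera call takes 0.05 s, during which the arm holds its last target. There are 200 camera calls.

### The job

Put the stray red abacus bead into the open bead box, then slide the box's lid along its grooves over the small end ridge until it snaps fully home. Leave the blue dish, the bell and the spinning top where they stand.

Things in the scene. Friction and masses are not known exactly. Their poses are not given: they have to be found in the camera images.
- box: Fixed wooden bead box, outside 110 (x) x 190 (y) x 66 (z) mm. Origin: centre of its underside, z up. The lid closes towards the box's own +y. Inner floor 8 mm up; mouth 90 mm wide in x. With the lid open by q, the mouth is open from above from y = 87 mm - q to y = 87 mm (8 mm end wall beyond, 66 mm high). The other end wall is low and carries the ridge.
- lid (a joint): How far the lid is open, m: 0 = fully home, grows as it slides out to the box's -y (stop 0.120); starts 0.075 to 0.105. Captive wooden board 100 mm wide, 182 long, 10 thick, its top 60 mm above the ledge. It drags with about 2 N. Past the ridge's crest (6 mm open) it snaps home by itself and stays; short of it, the ridge pushes it back out.
- ridge_mid (a point): Middle of the end ridge, a brass rod 10 mm thick across the low end wall (box frame y = -89 mm, 44 mm up). A sprung nub under the lid's trailing end meets it when the lid is still about 13 mm open and takes about 9 N of push to force over.
- rib (a point): Centre of the red finger rib that stands across the lid's top: 60 mm long (along the box's x), 10 mm thick (along y), from 60 to 80 mm above the ledge. In the box's frame it lies at x = 0, y = -60 mm - lid opening. Behind it (-y side) 30 mm of flat lid remain. Push its -y face towards the box's +y. Axes as those of the box.
- bead_center (a point): Centre of the loose red wooden abacus bead, a disc 36 mm across and 24 mm high with its edges bevelled 4 mm, lying flat on the ledge (centre 12 mm up), about 25 g.
- dish_mid (a point): Bystander: middle of the blue soapstone dish, 90 mm across, 32 mm high.
- bell_mid (a point): Bystander: middle of the chrome counter bell, 72 mm across, 53 mm high.
- top_mid (a point): Bystander: middle of the dark wooden spinning top, 56 mm across, 60 mm high, standing on its broad stem.
Things that resemble listed ones, but are neither listed nor needed, are in the scene too. Leave any green or orange look-alike of the box alone.

How it is judged:
By the outcome, as a careful person would: the job done as asked, in the order asked, and still so for the second after the job is handed in, with the robot touching nothing.
It also fails if it takes over 51 s, if anything falls off the work surface, if the arm or the gripper's body presses on something with over 40 N, if the wrist force passes 120 N, or if a joint passes its speed limit or range.

## Working session

There is one attempt and no reset: what is moved stays moved. The work goes in short steps, Python scripts to look and compute and a tool call to move; the robot and the scene stay as the last step left them, time stands still between calls to the robot, and variables do not carry over. Pictures are saved under pics/ and viewed, about 8 in all and at most 12, crops included, and the job is handed in when it is done.

Besides the shell and the picture viewer there is one more tool, called after ">>>" as a command line: name --argument value ..., lists and objects as JSON in quotes. play_rows: Moves the arm, as the interface text tells. Its arguments: {"type":"object","properties":{"increments":{"type":"array"}},"required":["increments"]}

```bash
mkdir -p pics
cat > h.py <<'E'
import numpy as np,cv2
from plant import manip
from scipy.spatial.transform import Rotation as R
def world(c,p):
    T=np.array(manip.get_calibration(c)["T"]); return (T@np.r_[p,1])[:3]
def find(q,c,f="tip_of"):
    T=np.array(manip.get_calibration(c)["T"])
    for d in getattr(manip,f)(q,c): print(f[:3],c,q,round(d["p"],2),np.round((T@np.r_[d["xyz"],1])[:3],4),pix(c,d["xyz"]))
def pix(c,p):
    k=manip.get_calibration(c); x,y,z=p
    if c=="wrist":
        r=np.hypot(x,y);a=np.arctan2(r,z)/max(r,1e-9); return round(k["cx"]+k["fx"]*a*x),round(k["cy"]+k["fy"]*a*y)
    return round(k["cx"]+k["fx"]*x/z),round(k["cy"]+k["fy"]*y/z)
def tool(p):  # world point -> tool axes mm, relative to TCP
    s=manip.state();w,x,y,z=s["tool_rot"]
    return np.round(R.from_quat([x,y,z,w]).inv().apply(np.array(p)-s["tool_pos"])*1000,1)
E
python3 - <<'E'
from h import *
for c in("scene","top"):
    cv2.imwrite(f"pics/{c}0.png",manip.grab_frame(c))
    for q in("box","rib","bead_center","ridge_mid","dish_mid","bell_mid","top_mid"): find(q,c)
s=manip.state();print(s["tool_pos"],s["tool_rot"],s["time"])
import cv2
E
python3 -c "
import cv2,numpy as np
"
```

```text
tip scene box 0.7 [ 0.2374  0.2975 -0.0017] (382, 155)
tip scene box 0.68 [ 0.3751  0.0327 -0.0005] (289, 177)
tip scene box 0.65 [ 7.734e-01 -6.390e-02 -3.000e-04] (229, 293)
tip scene box 0.61 [ 0.2326 -0.3255 -0.0042] (179, 138)
tip scene box 0.55 [ 5.807e-01 -9.300e-03 -5.000e-04] (265, 230)
tip scene rib 0.96 [ 0.5775 -0.167   0.0665] (201, 204)
tip scene rib 0.89 [ 0.7619 -0.1206  0.0689] (202, 267)
tip scene rib 0.75 [ 0.2252 -0.3853  0.0688] (158, 115)
tip scene rib 0.62 [0.2128 0.2337 0.0721] (364, 128)
tip scene bead_center 0.55 [0.5663 0.3236 0.0153] (403, 235)
tip scene ridge_mid 0.91 [ 0.2174 -0.4164  0.044 ] (150, 120)
tip scene ridge_mid 0.84 [ 0.7538 -0.1524  0.0435] (189, 269)
tip scene ridge_mid 0.8 [ 0.5745 -0.0979  0.041 ] (230, 213)
tip scene dish_mid 0.74 [0.7332 0.2845 0.0143] (393, 292)
tip scene bell_mid 0.71 [0.788  0.1338 0.0212] (322, 304)
tip scene top_mid 0.74 [ 0.4366 -0.3834  0.0294] (137, 170)
tip scene top_mid 0.37 [0.7317 0.2835 0.0152] (392, 291)
tip top box 0.71 [0.2318 0.2926 0.0036] (152, 283)
tip top box 0.68 [ 0.7787 -0.0708  0.0033] (262, 120
[... 315 characters left out ...]
0725] (278, 119)
tip top rib 0.62 [ 0.2231 -0.3888  0.0705] (367, 284)
tip top bead_center 0.66 [0.5654 0.3205 0.0101] (146, 182)
tip top ridge_mid 0.98 [ 0.7574 -0.1544  0.0481] (288, 122)
tip top ridge_mid 0.96 [ 0.5792 -0.0996  0.0467] (272, 175)
tip top ridge_mid 0.89 [ 0.3765 -0.0542  0.0461] (259, 237)
tip top ridge_mid 0.63 [0.2099 0.2092 0.0455] (176, 290)
tip top ridge_mid 0.62 [ 0.2195 -0.42    0.0427] (375, 285)
tip top dish_mid 0.73 [0.7308 0.284  0.0135] (158, 134)
tip top bell_mid 0.82 [0.7886 0.1365 0.0184] (201, 117)
tip top top_mid 0.56 [ 0.4319 -0.3902  0.0311] (362, 219)
[ 0.17681075 -0.59945317  0.40474586] [9.04871449e-06 9.89735589e-01 1.42910683e-01 2.01497574e-05] 0.8
```

View pics/top0.png

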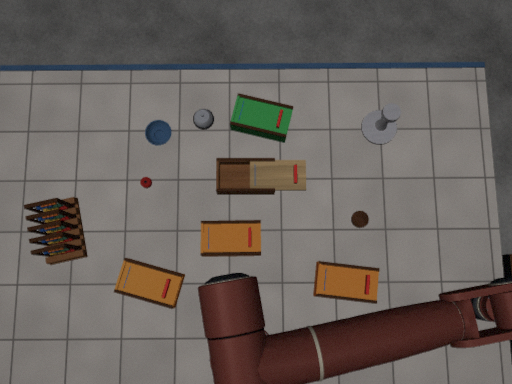

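View pics/scene0.png

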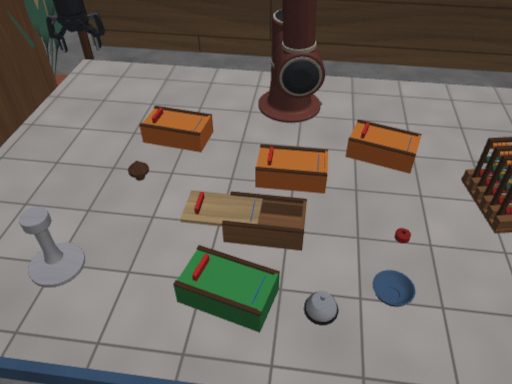

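The stray red disc is at (146,182) in the top view and (403,235) in the scene view. Other red things are the ribs on the look-alike boxes and the abacus rack beads near (55,230), which aren't loose. The target box is the natural-wood one at (246,176). The orange and green boxes are the look-alikes. I'll check this in one close crop.

Run:
```python
from h import *
im=manip.grab_frame("top"); 
a=cv2.resize(im[150:205,205:315],None,fx=7,fy=7,interpolation=cv2.INTER_CUBIC)[:,:770]
b=cv2.resize(im[162:202,120:172],None,fx=5,fy=5,interpolation=cv2.INTER_CUBIC)
o=np.zeros((600,770,3),np.uint8);o[:385]=a;o[390:590,:260]=b;cv2.imwrite("pics/crop1.png",o)
k=manip.get_calibration("top");print(k["fx"],k["cx"],k["cy"],np.round(k["T"],3).tolist())
find("box","top");find("rib","top","boxes_of")
```

```text
486.9071559469073 252.7071946428719 196.22292111247424 [[-0.008, -0.986, 0.167, 0.243], [-1.0, 0.008, -0.002, -0.033], [0.001, -0.167, -0.986, 1.607], [0.0, 0.0, 0.0, 1.0]]
tip top box 0.86 [3.734e-01 3.380e-02 2.000e-04] (232, 239)
tip top box 0.73 [ 0.2312 -0.3293  0.0006] (344, 282)
tip top box 0.65 [ 0.5783 -0.0114 -0.0016] (245, 178)
tip top box 0.55 [ 0.7796 -0.0683  0.0051] (262, 120)
box top rib 0.87 [ 0.5749 -0.1233  0.0606] (280, 175)
box top rib 0.79 [0.3722 0.0358 0.0566] (231, 238)
box top rib 0.71 [0.2323 0.2887 0.06  ] (150, 283)
box top rib 0.65 [ 0.2317 -0.3352  0.0586] (349, 282)
box top rib 0.63 [ 0.777  -0.07    0.0609] (262, 115)
```

View pics/crop1.png

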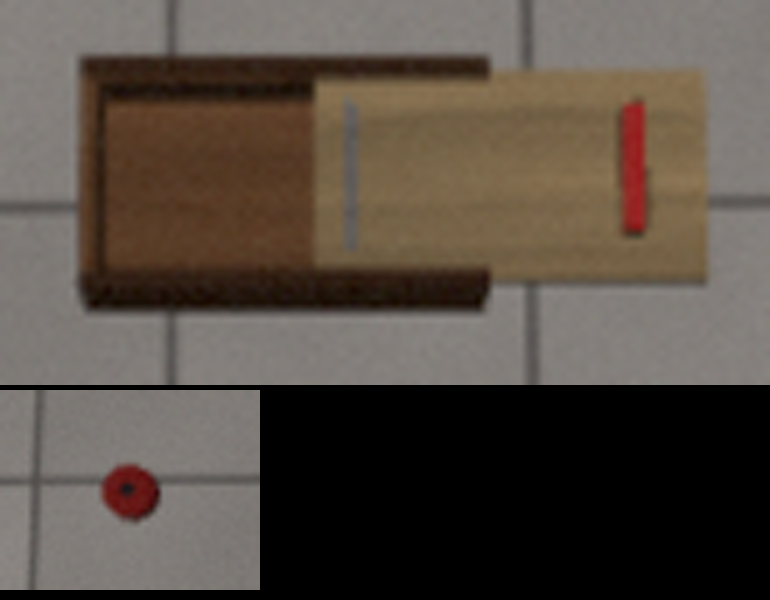

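The crop shows the natural-wood box with its lid slid out towards world -y and the mouth open on the left. Box yaw is about 0. The bead is a single loose red disc with a hole. Now moving over the bead.

>>> play_rows --increments '[{"offset":[127,-155,0],"twist":0.287,"grip":1},{"offset":[127,-155,0],"twist":0.287,"grip":1},{"offset":[127,-155,0],"twist":0.287,"grip":1},{"offset":[127,-155,0],"twist":0.287,"grip":1},{"offset":[127,-155,0],"twist":0.287,"grip":1}]'

```text
time: 1.37
tool_pos: [0.2553, -0.4126, 0.4045]
tool_rot: [-0.0, 1.0, -0.0, 0.0]
contact_force: [-0.3, -0.4, -0.1]
gripper_width: 1.003
```

>>> play_rows --increments '[{"offset":[78,-184,20],"twist":0,"grip":1},{"offset":[78,-184,20],"twist":0,"grip":1},{"offset":[78,-184,20],"twist":0,"grip":1},{"offset":[78,-184,20],"twist":0,"grip":1},{"offset":[78,-184,20],"twist":0,"grip":1}]'

```text
time: 1.78
tool_pos: [0.3331, -0.2285, 0.3846]
tool_rot: [0.0, 1.0, 0.0, 0.0]
contact_force: [0.7, -0.3, 0.2]
gripper_width: 0.999
```

>>> play_rows --increments '[{"offset":[78,-184,20],"twist":0,"grip":1},{"offset":[78,-184,20],"twist":0,"grip":1},{"offset":[78,-184,20],"twist":0,"grip":1},{"offset":[78,-184,20],"twist":0,"grip":1},{"offset":[78,-184,20],"twist":0,"grip":1}]'

```text
time: 2.2
tool_pos: [0.4111, -0.0443, 0.3648]
tool_rot: [-0.0, 1.0, 0.001, 0.001]
contact_force: [0.7, -0.5, 0.3]
gripper_width: 1.001
```

>>> play_rows --increments '[{"offset":[78,-184,20],"twist":0,"grip":1},{"offset":[78,-184,20],"twist":0,"grip":1},{"offset":[78,-184,20],"twist":0,"grip":1},{"offset":[78,-184,20],"twist":0,"grip":1},{"offset":[78,-184,20],"twist":0,"grip":1}]'

```text
time: 2.62
tool_pos: [0.4893, 0.1399, 0.3446]
tool_rot: [-0.0, 1.0, 0.001, 0.0]
contact_force: [-0.5, -1.3, -1.0]
gripper_width: 1.001
```

>>> play_rows --increments '[{"offset":[78,-184,20],"twist":0,"grip":1},{"offset":[78,-184,20],"twist":0,"grip":1},{"offset":[78,-184,20],"twist":0,"grip":1},{"offset":[78,-184,20],"twist":0,"grip":1},{"offset":[78,-184,20],"twist":0,"grip":1}]'

```text
time: 3.03
tool_pos: [0.5674, 0.3238, 0.3242]
tool_rot: [-0.0, 1.0, 0.0, 0.0]
contact_force: [0.5, -0.7, 0.2]
gripper_width: 1.001
```

Run:
```python
from h import *
cv2.imwrite("pics/w1.png",manip.grab_frame("wrist"))
find("bead_center","wrist");manip.grab_frame("wrist");find("bead_center","wrist");find("bead_center","wrist","boxes_of");print(manip.state()["tool_pos"])
```

```text
tip wrist bead_center 0.61 [0.5625 0.3267 0.0113] (260, 183)
tip wrist bead_center 0.82 [0.5618 0.3202 0.0131] (261, 182)
box wrist bead_center 0.61 [0.565  0.3195 0.0265] (260, 183)
[0.56679759 0.32092382 0.32441933]
```

View pics/w1.png

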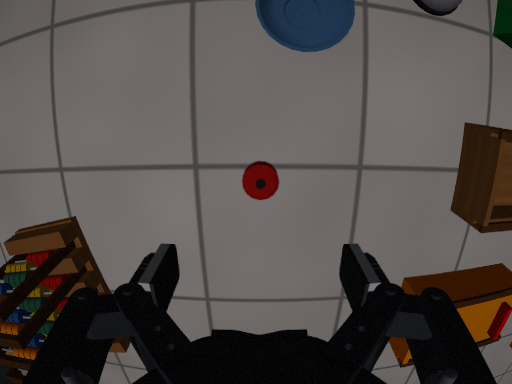

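Bead at pixel (260,181), between the open jaws. The wrist estimates agree with the top camera. Descending and closing.

>>> play_rows --increments '[{"offset":[-3,0,40],"twist":0,"grip":1},{"offset":[-3,0,80],"twist":0,"grip":1},{"offset":[-3,0,115],"twist":0,"grip":1},{"offset":[-3,0,135],"twist":0,"grip":1},{"offset":[-3,0,150],"twist":0,"grip":1}]'

```text
time: 3.7
tool_pos: [0.5626, 0.3191, 0.1719]
tool_rot: [0.001, 1.0, -0.001, -0.002]
contact_force: [0.1, -0.6, 0.8]
gripper_width: 1.001
```

>>> play_rows --increments '[{"offset":[0,0,0],"twist":0,"grip":0.2},{"offset":[0,0,0],"twist":0,"grip":0.2},{"offset":[0,0,0],"twist":0,"grip":0.2},{"offset":[0,0,0],"twist":0,"grip":0.2},{"offset":[0,0,0],"twist":0,"grip":0.2}]'

```text
time: 4.12
tool_pos: [0.5653, 0.3216, 0.1781]
tool_rot: [-0.001, 1.0, -0.0, 0.003]
contact_force: [0.6, 0.2, -0.1]
gripper_width: 0.396
```

>>> play_rows --increments '[{"offset":[0,0,0],"twist":0,"grip":0.2},{"offset":[0,0,0],"twist":0,"grip":0.2},{"offset":[0,0,0],"twist":0,"grip":0.2},{"offset":[0,0,0],"twist":0,"grip":0.2},{"offset":[0,0,0],"twist":0,"grip":0.2}]'

```text
time: 4.53
tool_pos: [0.5653, 0.3216, 0.178]
tool_rot: [-0.001, 1.0, -0.0, 0.002]
contact_force: [0.2, -0.8, 5.8]
gripper_width: 0.392
```

>>> play_rows --increments '[{"offset":[0,0,-10],"twist":0,"grip":0.2},{"offset":[0,0,-30],"twist":0,"grip":0.2},{"offset":[0,0,-60],"twist":0,"grip":0.2},{"offset":[0,0,-95],"twist":0,"grip":0.2},{"offset":[0,0,-125],"twist":0,"grip":0.2}]'

```text
time: 4.95
tool_pos: [0.5637, 0.3211, 0.3024]
tool_rot: [-0.0, 1.0, -0.0, 0.0]
contact_force: [1.3, 0.3, 0.6]
gripper_width: 0.391
```

Run:
```python
from h import *
cv2.imwrite("pics/w2.png",manip.grab_frame("wrist"))
find("bead_center","wrist");print(manip.state()["tool_pos"],manip.state()["gripper_width"])
manip.grab_frame("top")
for q in("box","ridge_mid","rib"): find(q,"top")
```

```text
tip wrist bead_center 0.88 [0.5668 0.32   0.145 ] (263, 257)
[0.56575911 0.3220564  0.30863774] 0.39238391294650476
tip top box 0.94 [ 0.2325 -0.3272 -0.0004] (343, 281)
tip top box 0.68 [ 7.801e-01 -7.070e-02  4.000e-04] (262, 120)
tip top box 0.64 [ 0.5781 -0.0108 -0.0011] (245, 178)
tip top box 0.59 [0.374  0.0348 0.0005] (232, 239)
tip top ridge_mid 0.92 [ 0.2191 -0.4194  0.0424] (375, 286)
tip top ridge_mid 0.83 [ 0.5744 -0.0978  0.0471] (271, 176)
tip top ridge_mid 0.81 [ 0.7571 -0.1571  0.0478] (288, 122)
tip top ridge_mid 0.79 [0.2089 0.2088 0.0426] (176, 290)
tip top ridge_mid 0.65 [ 0.3732 -0.0517  0.0431] (258, 238)
tip top rib 0.94 [ 0.7643 -0.1233  0.0715] (279, 118)
tip top rib 0.74 [ 0.223  -0.3878  0.0663] (366, 284)
tip top rib 0.68 [ 0.3767 -0.0273  0.0657] (250, 236)
tip top rib 0.58 [ 0.5764 -0.171   0.0714] (294, 174)
tip top rib 0.54 [0.2161 0.2378 0.0698] (165, 288)
```

View pics/w2.png

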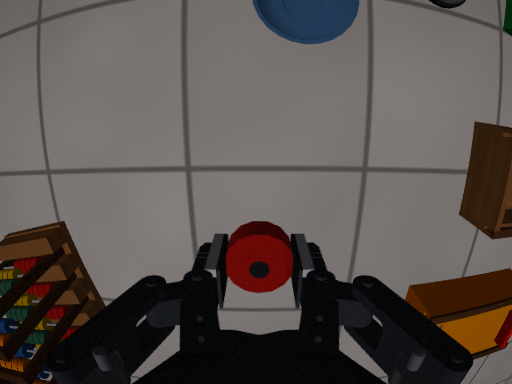

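The bead (263,257) is held squarely between the pads. Carrying it over the mouth.

>>> play_rows --increments '[{"offset":[6,36,0],"twist":0,"grip":0.2},{"offset":[6,73,0],"twist":0,"grip":0.2},{"offset":[6,110,0],"twist":0,"grip":0.2},{"offset":[6,147,0],"twist":0,"grip":0.2},{"offset":[6,147,0],"twist":0,"grip":0.2}]'

```text
time: 5.67
tool_pos: [0.5692, 0.1692, 0.297]
tool_rot: [0.002, 1.0, -0.003, -0.002]
contact_force: [0.3, 0.5, -0.7]
gripper_width: 0.393
```

>>> play_rows --increments '[{"offset":[6,36,0],"twist":0,"grip":0.2},{"offset":[6,73,0],"twist":0,"grip":0.2},{"offset":[6,110,0],"twist":0,"grip":0.2},{"offset":[6,146,0],"twist":0,"grip":0.2},{"offset":[6,146,0],"twist":0,"grip":0.2}]'

```text
time: 6.08
tool_pos: [0.5753, 0.0235, 0.2976]
tool_rot: [0.001, 1.0, -0.003, -0.002]
contact_force: [-0.6, 0.2, 0.1]
gripper_width: 0.392
```

Run:
```python
from h import *
cv2.imwrite("pics/w3.png",manip.grab_frame("wrist"))
find("bead_center","wrist");print(manip.state()["tool_pos"],manip.state()["gripper_width"])
for q in("box","ridge_mid","rib"): find(q,"wrist")
```

```text
tip wrist bead_center 0.74 [0.5709 0.0234 0.134 ] (262, 264)
tip wrist bead_center 0.5 [ 0.5781 -0.1018  0.0443] (405, 192)
[0.57530469 0.02705101 0.29782061] 0.3929539469178302
tip wrist box 0.84 [ 0.2314 -0.323   0.002 ] (454, 365)
tip wrist box 0.82 [0.3718 0.0402 0.0029] (249, 337)
tip wrist box 0.76 [ 5.757e-01 -6.600e-03 -3.000e-04] (294, 180)
tip wrist ridge_mid 0.93 [ 0.578  -0.0966  0.0445] (403, 193)
tip wrist ridge_mid 0.71 [ 0.2201 -0.4105  0.0397] (494, 372)
tip wrist rib 0.89 [ 0.5793 -0.1651  0.0687] (478, 201)
```

View pics/w3.png

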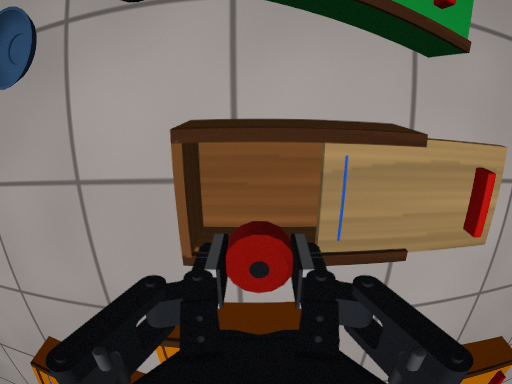

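```bash
cat >> h.py <<'E'
def ray(c,u,v,z):
    k=manip.get_calibration(c);T=np.array(k["T"]);d=np.array([(u-k["cx"])/k["fx"],(v-k["cy"])/k["fy"]]);r=np.hypot(*d)
    n=np.r_[d*np.sin(r)/r,np.cos(r)] if c=="wrist" else np.r_[d,1]
    w=T[:3,:3]@n; return np.round(T[:3,3]+w*(z-T[2,3])/w[2],4)
E
python3 - <<'E'
from h import *
for n,u,v,z in(("lidedge hi",325,143,.06),("lidedge lo",317,250,.06),("outer corner end",172,133,.066),("inner end wall",182,142,.066),("outer low corner",184,263,.066),("far corner",427,135,.066),("rib",481,200,.08),("hi rim inner",300,141,.066),("lo rim outer",405,262,.066)): print(n,ray("wrist",u,v,z))
E
```

```text
lidedge hi [ 0.6225 -0.0189  0.06  ]
lidedge lo [ 0.535  -0.0189  0.06  ]
outer corner end [0.6309 0.0895 0.066 ]
inner end wall [0.6243 0.0825 0.066 ]
outer low corner [0.5254 0.09   0.066 ]
far corner [ 0.6331 -0.0994  0.066 ]
rib [ 0.5847 -0.158   0.08  ]
hi rim inner [6.246e-01 2.000e-04 6.600e-02]
lo rim outer [ 0.5219 -0.1     0.066 ]
```

>>> play_rows --increments '[{"offset":[2,-4,25],"twist":0,"grip":0.2},{"offset":[2,-4,50],"twist":0,"grip":0.2},{"offset":[2,-4,70],"twist":0,"grip":0.2},{"offset":[2,-4,80],"twist":0,"grip":0.2},{"offset":[2,-4,80],"twist":0,"grip":0.2}]'

```text
time: 6.75
tool_pos: [0.5764, 0.0333, 0.2163]
tool_rot: [-0.0, 1.0, 0.001, -0.003]
contact_force: [-0.5, 0.1, -0.3]
gripper_width: 0.399
```

>>> play_rows --increments '[{"offset":[0,0,5],"twist":0,"grip":0.2},{"offset":[0,0,10],"twist":0,"grip":0.2},{"offset":[0,0,15],"twist":0,"grip":0.2},{"offset":[0,0,15],"twist":0,"grip":0.2},{"offset":[0,0,15],"twist":0,"grip":0.2}]'

```text
time: 7.17
tool_pos: [0.578, 0.032, 0.205]
tool_rot: [0.0, 1.0, -0.0, 0.0]
contact_force: [0.5, -0.6, -1.2]
gripper_width: 0.393
```

No contact so far. Releasing with a partial opening, then rising.

>>> play_rows --increments '[{"offset":[0,0,0],"twist":0,"grip":0.58},{"offset":[0,0,0],"twist":0,"grip":0.58},{"offset":[0,0,0],"twist":0,"grip":0.58},{"offset":[0,0,0],"twist":0,"grip":0.58},{"offset":[0,0,0],"twist":0,"grip":0.58}]'

```text
time: 7.58
tool_pos: [0.5779, 0.032, 0.2049]
tool_rot: [0.0, 1.0, -0.0, 0.0]
contact_force: [0.3, -0.4, 0.1]
gripper_width: 0.583
```

>>> play_rows --increments '[{"offset":[0,0,-15],"twist":0,"grip":0.58},{"offset":[0,0,-40],"twist":0,"grip":0.58},{"offset":[0,0,-80],"twist":0,"grip":0.58},{"offset":[-10,20,-110],"twist":0,"grip":0.3},{"offset":[-20,50,-130],"twist":0,"grip":0}]'

```text
time: 8.0
tool_pos: [0.5585, -0.017, 0.339]
tool_rot: [0.0, 1.0, 0.002, 0.003]
contact_force: [0.9, -0.3, 0.2]
gripper_width: 0.31
```

Run:
```python
from h import *
im=manip.grab_frame("wrist");cv2.imwrite("pics/w4.png",im)
s=manip.state();print(s["tool_pos"],s["gripper_width"])
for q in("bead_center","box","ridge_mid","rib"): find(q,"wrist")
```

```text
[ 0.55826278 -0.02182109  0.34264123] 0.22186003095081086
tip wrist bead_center 0.85 [0.5767 0.0251 0.0266] (209, 161)
tip wrist bead_center 0.41 [ 0.5774 -0.014   0.004 ] (249, 156)
tip wrist box 0.7 [ 0.5727 -0.0133  0.0024] (251, 160)
tip wrist box 0.59 [ 0.374   0.0354 -0.0004] (217, 306)
tip wrist box 0.29 [ 0.5789 -0.1736  0.0706] (422, 172)
tip wrist ridge_mid 0.9 [ 0.3732 -0.0505  0.0433] (284, 329)
tip wrist ridge_mid 0.87 [ 0.5788 -0.1059  0.0445] (350, 163)
tip wrist ridge_mid 0.68 [ 0.2139 -0.4161  0.0436] (473, 362)
tip wrist rib 0.89 [ 0.5757 -0.1715  0.0643] (422, 173)
tip wrist rib 0.75 [ 0.2177 -0.3903  0.0673] (470, 373)
tip wrist rib 0.7 [ 0.3746 -0.0263  0.0666] (265, 343)
tip wrist rib 0.56 [0.5738 0.0282 0.0154] (212, 160)
```

View pics/w4.png

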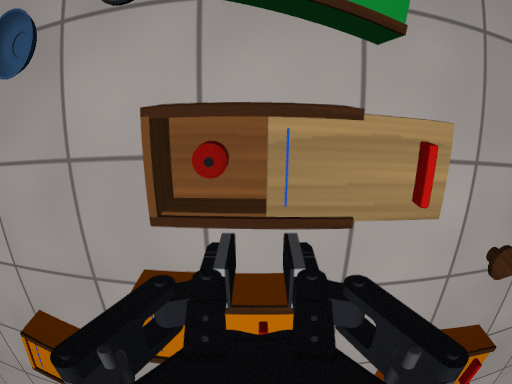

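The bead lies flat on the box floor at (210,160), clear of the lid. Going behind the rib with the fingers shut.

>>> play_rows --increments '[{"offset":[4,38,0],"twist":0,"grip":0},{"offset":[8,76,0],"twist":0,"grip":0},{"offset":[12,114,10],"twist":0,"grip":0},{"offset":[16,152,20],"twist":0,"grip":0},{"offset":[19,190,35],"twist":0,"grip":0}]'

```text
time: 8.67
tool_pos: [0.5772, -0.2087, 0.2984]
tool_rot: [-0.0, 1.0, 0.001, -0.0]
contact_force: [0.4, -0.3, 0.5]
gripper_width: 0.001
```

>>> play_rows --increments '[{"offset":[0,0,0],"twist":0,"grip":0},{"offset":[0,0,0],"twist":0,"grip":0},{"offset":[0,0,0],"twist":0,"grip":0}]'

```text
time: 8.92
tool_pos: [0.5767, -0.2071, 0.2978]
tool_rot: [-0.001, 1.0, 0.0, -0.001]
contact_force: [-0.1, 0.8, 0.7]
gripper_width: -0.002
```

Run:
```python
from h import *
im=manip.grab_frame("wrist");cv2.imwrite("pics/w5.png",im)
s=manip.state();print(s["tool_pos"],s["gripper_width"])
find("rib","wrist")
```

```text
[ 0.57690045 -0.20664386  0.29864849] 0.003972915794824239
tip wrist rib 0.63 [ 0.5784 -0.1733  0.0694] (212, 207)
```

View pics/w5.png

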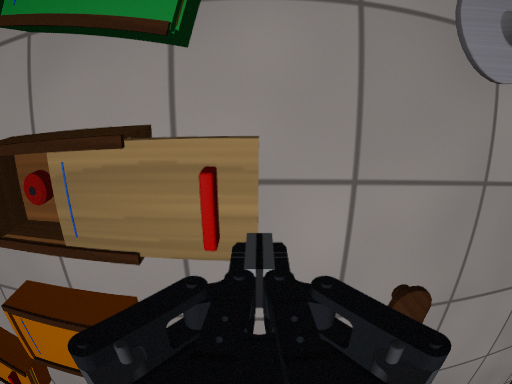

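>>> play_rows --increments '[{"offset":[0,0,20],"twist":0,"grip":0},{"offset":[0,0,38],"twist":0,"grip":0},{"offset":[0,0,50],"twist":0,"grip":0},{"offset":[0,0,57],"twist":0,"grip":0},{"offset":[0,0,57],"twist":0,"grip":0}]'

```text
time: 9.43
tool_pos: [0.5763, -0.2068, 0.2408]
tool_rot: [-0.001, 1.0, 0.001, -0.001]
contact_force: [-1.2, 0.2, 0.2]
gripper_width: -0.0
```

>>> play_rows --increments '[{"offset":[0,-6,0],"twist":0,"grip":0},{"offset":[0,-12,0],"twist":0,"grip":0},{"offset":[0,-18,0],"twist":0,"grip":0},{"offset":[0,-24,0],"twist":0,"grip":0},{"offset":[0,-30,0],"twist":0,"grip":0}]'

```text
time: 9.85
tool_pos: [0.5773, -0.1776, 0.2439]
tool_rot: [0.001, 1.0, -0.0, 0.001]
contact_force: [1.2, -2.4, 1.1]
gripper_width: -0.001
```

Contact, with about 2 N of drag. Continuing.

>>> play_rows --increments '[{"offset":[0,-10,0],"twist":0,"grip":0},{"offset":[0,-22,0],"twist":0,"grip":0},{"offset":[0,-34,0],"twist":0,"grip":0},{"offset":[0,-46,0],"twist":0,"grip":0},{"offset":[0,-56,0],"twist":0,"grip":0}]'

```text
time: 10.27
tool_pos: [0.5771, -0.1204, 0.2434]
tool_rot: [0.0, 1.0, 0.0, 0.001]
contact_force: [1.6, -2.7, 3.1]
gripper_width: -0.005
```

>>> play_rows --increments '[{"offset":[0,-3,0],"twist":0,"grip":0},{"offset":[0,-6,0],"twist":0,"grip":0},{"offset":[0,-9,0],"twist":0,"grip":0},{"offset":[0,-12,0],"twist":0,"grip":0},{"offset":[0,-15,0],"twist":0,"grip":0}]'

```text
time: 10.68
tool_pos: [0.5767, -0.1069, 0.2425]
tool_rot: [-0.0, 1.0, -0.0, -0.0]
contact_force: [-0.1, -1.9, 1.5]
gripper_width: -0.002
```

>>> play_rows --increments '[{"offset":[0,-2,0],"twist":0,"grip":0},{"offset":[0,-4,0],"twist":0,"grip":0},{"offset":[0,-6,0],"twist":0,"grip":0}]'

```text
time: 10.93
tool_pos: [0.5767, -0.1009, 0.2425]
tool_rot: [-0.0, 1.0, -0.0, -0.0]
contact_force: [0.9, -1.5, 2.4]
gripper_width: 0.002
```

Still only drag. Going on in small steps and watching for the ridge.

>>> play_rows --increments '[{"offset":[0,-2,0],"twist":0,"grip":0},{"offset":[0,-4,0],"twist":0,"grip":0}]'

```text
time: 11.1
tool_pos: [0.5768, -0.098, 0.2428]
tool_rot: [0.002, 1.0, 0.0, -0.0]
contact_force: [-0.4, -10.5, 1.9]
gripper_width: -0.002
```

>>> play_rows --increments '[{"offset":[0,-2,0],"twist":0,"grip":0},{"offset":[0,-4,0],"twist":0,"grip":0}]'

```text
time: 11.27
tool_pos: [0.5768, -0.0939, 0.2427]
tool_rot: [0.001, 1.0, -0.0, -0.0]
contact_force: [-0.6, -5.3, 2.1]
gripper_width: -0.002
```

>>> play_rows --increments '[{"offset":[0,-2,0],"twist":0,"grip":0},{"offset":[0,-3,0],"twist":0,"grip":0}]'

```text
time: 11.43
tool_pos: [0.5765, -0.0895, 0.2421]
tool_rot: [-0.001, 1.0, -0.0, -0.001]
contact_force: [-0.2, -0.1, -0.1]
gripper_width: -0.003
```

The force peaked at about 10 N and fell to 0, so it probably snapped. Backing off, rising, and checking.

>>> play_rows --increments '[{"offset":[0,12,0],"twist":0,"grip":0},{"offset":[0,22,-10],"twist":0,"grip":0},{"offset":[0,40,-40],"twist":0,"grip":0},{"offset":[-10,55,-75],"twist":0,"grip":0},{"offset":[-30,65,-105],"twist":0,"grip":0}]'

```text
time: 11.85
tool_pos: [0.5472, -0.1568, 0.3499]
tool_rot: [0.0, 1.0, -0.0, 0.0]
contact_force: [0.1, -0.5, 1.2]
gripper_width: 0.001
```

Run:
```python
from h import *
s=manip.state();print(s["tool_pos"],s["contact_force"],s["time"])
im=manip.grab_frame("wrist")
for q in("rib","ridge_mid","box"): find(q,"wrist")
t=manip.grab_frame("top");
for q in("rib","dish_mid","bell_mid","top_mid","bead_center"): find(q,"top")
o=np.zeros((580,800,3),np.uint8);o[:384,:512]=im;o[388:580,:]=cv2.resize(t[90:186,110:510],None,fx=2,fy=2)
cv2.imwrite("pics/w6.png",o)
```

```text
[ 0.54718951 -0.1568414   0.34994219] [ 0.0882358  -0.45114038  1.17059773] 11.85
tip wrist rib 0.63 [ 0.5779 -0.0756  0.0752] (163, 156)
tip wrist rib 0.55 [0.2219 0.236  0.0728] (39, 361)
tip wrist ridge_mid 0.87 [ 0.3781 -0.0509  0.0484] (173, 312)
tip wrist ridge_mid 0.8 [ 0.5801 -0.1008  0.0489] (197, 149)
tip wrist ridge_mid 0.57 [0.2096 0.206  0.0465] (60, 361)
tip wrist box 0.79 [0.2354 0.2944 0.0005] (33, 327)
tip wrist box 0.74 [ 0.5771 -0.0129  0.001 ] (133, 146)
tip wrist box 0.66 [0.3754 0.0349 0.001 ] (125, 287)
tip top rib 0.96 [ 0.7618 -0.1232  0.0716] (279, 119)
tip top rib 0.74 [ 0.3719 -0.0269  0.0656] (250, 238)
tip top rib 0.64 [0.217  0.2332 0.0713] (167, 288)
tip top rib 0.59 [ 0.5764 -0.0708  0.0699] (263, 174)
tip top rib 0.58 [ 0.223  -0.3928  0.0691] (368, 284)
tip top dish_mid 0.73 [0.7322 0.2798 0.0136] (159, 133)
tip top bell_mid 0.78 [0.7846 0.1308 0.0201] (203, 118)
tip top top_mid 0.54 [ 0.4324 -0.3852  0.0316] (360, 219)
```

View pics/w6.png

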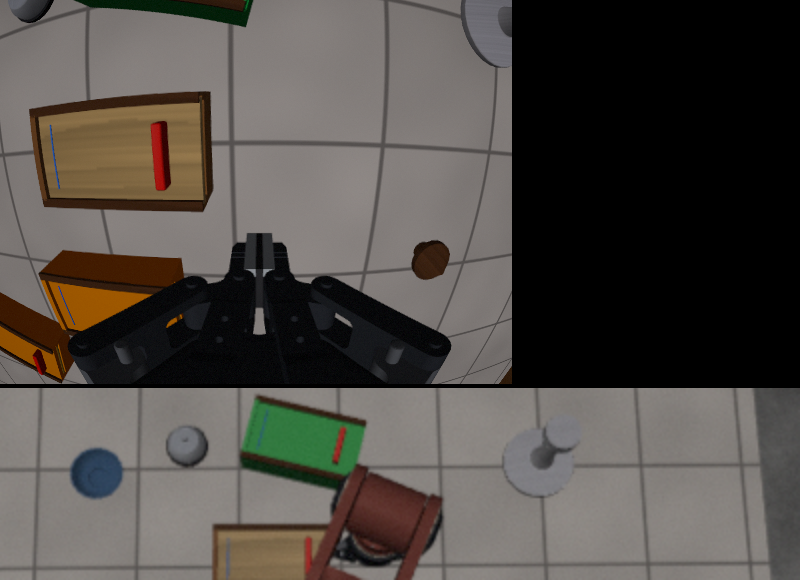

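Run:
```python
from h import *
im=manip.grab_frame("wrist").astype(int)
m=((im[...,2]>110)&(im[...,1]<60)&(im[...,0]<60)); m[:,:140]=0;m[:110]=0;m[200:]=0;m[:,185:]=0
r=150;c=np.where(m[r])[0];print("red cols",c.min(),c.max(),im[r,c,2].tolist())
print("rib +y/-y top",ray("wrist",c.min(),r,.08),ray("wrist",c.max(),r,.08))
print(im[r,26:60].sum(1).tolist());print(im[r,190:222].sum(1).tolist())
for u in(34,40,44,200,203,206,211): print(u,ray("wrist",u,r,.066),ray("wrist",u,r,.06)[1])
```

```text
red cols 154 162 [155, 163, 164, 163, 163, 164, 164, 161, 142]
rib +y/-y top [ 0.5838 -0.0669  0.08  ] [ 0.5836 -0.0741  0.08  ]
[261, 247, 253, 246, 245, 248, 243, 180, 173, 171, 171, 176, 89, 65, 70, 97, 273, 271, 270, 273, 274, 277, 277, 276, 278, 280, 281, 166, 285, 282, 282, 283, 284, 282]
[313, 313, 316, 315, 315, 316, 319, 317, 321, 315, 319, 319, 312, 231, 127, 142, 174, 130, 75, 63, 70, 76, 73, 123, 394, 401, 399, 398, 401, 401, 400, 401]
34 [0.5878 0.0826 0.066 ] 0.0884
40 [0.5873 0.0733 0.066 ] 0.0788
44 [0.5869 0.0673 0.066 ] 0.0727
200 [ 0.5801 -0.104   0.066 ] -0.1028
203 [ 0.58   -0.1067  0.066 ] -0.1055
206 [ 0.58   -0.1093  0.066 ] -0.1082
211 [ 0.5799 -0.1137  0.066 ] -0.1127
```

The lid edge is 8 mm from the outer end face (z-corrected), which is the wall thickness. The rib is 59.5 mm from the box centre. So the opening is about 0, and I'm handing in.

```bash
python3 -c "
from plant import manip
print(manip.job_done())"
```

```text
the job is handed in; nothing more can be done
None
```

The red bead is in the natural-wood box and the lid is closed over it. I handed the job in at about 12 s on the robot clock, with the gripper well clear.

- **Bead:** I gripped it, lowered it into the open mouth and let it go about 20 mm above the floor. The wrist picture before closing showed it lying flat on the floor, clear of the lid. The closed lid now hides it, so I could not check it again.
- **Lid:** I pushed the rib with shut fingers. Drag was about 2 N, then the force rose to about 10 N at the ridge and fell to 0.
- **Last checks:** The rib sits 59.5 mm from the box centre, where 60 mm means fully home. The lid's front edge meets the end wall, so the opening is about 0, good to about 2 mm.
- **Dish, bell and top:** They were found within about 5 mm of where they started, which is the measuring noise, and the robot never came near them.
- **Disagreements:** The network's rib and ridge estimates were 2–5 mm off my pixel measurements, which is about their stated accuracy. While the fingers closed on the bead, the wrist read about 6 N upward, probably the fingertips brushing the work surface.

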